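# Free the gummed length-stop slide, bring it home and lock it

## Task

The carriage of the length-stop slide is stuck on its gummed-up rail. Push it by its upright plate towards the blue housing until it breaks free, then on until its rod is pressed firmly home against the end stop hidden in the housing, pushing it with no more than 25 N at any time. Then swing the red-knobbed locking lever on the housing all the way over, away from the carriage, and leave everything else on the table where it is.

Things in the scene. Friction and masses are not known exactly. Their poses are not given: they have to be found in the camera images.
- slide_base: Length-stop slide, fixed to the table: aluminium plate 370 x 100 x 10 mm with a steel guide rail along its middle and a blue housing at one end (70 long x 80 wide, top 58 mm above the table, front face at x = +110 mm, middle at x = +145 mm). Origin: centre of the plate's underside; x runs along the rail towards the housing (the way to push), z up.
- carriage: Dark steel carriage 70 (along the rail) x 56 mm on the rail, its top 47 mm above the table, with an upright aluminium plate on top. Origin: under its middle, at table height; axes as slide_base. Starts at x = -125 to -95 mm of slide_base and slides only along x. Runs freely with about 4 N plus 15 N per m/s; stays where it is left.
- fence (a point): Middle of the rear face (away from the housing, the face to push) of the carriage's upright plate, 75 mm above the table. The plate is 10 mm thick, 50 mm wide and reaches 95 mm above the table. The first 10 to 45 mm of the way are gummed and take 9 to 17 N; then it breaks free suddenly and the force falls to about 4 N. Never push with over 25 N.
- rod_tip (a point): Front end of the carriage's steel rod: 12 mm thick, 85 mm long, pointing to the housing, axis 36 mm above the table. It enters the hole in the housing's face and meets the hidden stop somewhere 5 to 65 mm behind that face, different each time; the stop is rigid once its plunger is in.
- plunger (a joint): Travel of the small sensing plunger on the hidden end stop, m: 0 while nothing touches it, 0.003 when pushed right in by the carriage's rod; a weak spring (under 1 N) brings it back out if the carriage leaves the stop.
- lock_lever (a joint): Angle of the locking lever, rad: 0 = leaning towards the carriage (unlocked), about 0.5 = upright, 1.0 = leaning away from the carriage (locked, at its limit). It starts between 0 and 0.15, needs about 1 N at the knob and stays where it is left.
- lock_lever_tip (a point): Centre of the red ball knob (26 mm diameter) at the tip of the locking lever, a bar 10 mm thick on a grey block (70 x 50 x 25 mm) on the housing. It is 60 mm from the lever's pivot, which lies 80 mm above the table over the housing's middle (x = +145 mm, y = 0 of slide_base) along y of slide_base; the knob is 131 to 140 mm above the table.
- tape_measure: Yellow and black tape measure, 39 x 92 x 72 mm, bystander, behind the slide; origin under its middle.
- sanding_block: Brown cork sanding block, 48 x 76 x 25 mm, bystander, left of the slide; origin under its middle.
- bracket_2: Small bent steel bracket, 22 x 51 x 32 mm, bystander, right of the slide; origin under its middle.

How it is judged:
By the outcome, as a careful person would: the job done as asked, in the order asked, and still so for the second after the job is handed in, with the robot touching nothing.
It also fails if it takes over 72 s, if anything falls off the work surface, if the arm or the gripper's body presses on something with over 40 N, if the wrist force passes 120 N, or if a joint passes its speed limit or range.

## Robot

A 6-joint arm with a two-finger parallel gripper is mounted at the origin on a cart in front of the work surface, level with it; the furniture and walls round the work are solid. World frame = base frame: x ahead of the robot, y to its left, z up, the work surface at z = 0. Lengths are in mm, angles in rad, forces in N, time in s.
With the tool pointing down it reaches from about 350 to 775 mm from the base axis. Payload 7.3 kg.
Tool frame: the origin (TCP) lies at the very end of the fingers, on their centre line; the grasp point (between the pads) lies bot.grip_point_offset behind it (bot.grip_point_offset is the distance from the TCP to the grasp point, in mm); z points along the fingers, y is the line along which they close (so a half turn about z gives the same grasp; the last joint's range is limited). The gripper opens to 92 mm and grips with 3 to 60 N. Pads are 19 mm wide; open, the fingers measure 130 mm over their backs; the gripper's body (75 mm by 190 mm) begins 47 mm behind the grasp point.
Start: joints at [1, 0.342, 1.524, -0, 1.275, -0.146], TCP at [216.361, 478.365, 226.741] pointing down, gripper open.
Joint ranges: [-2.53, 2.53], [-0.77, 2.02], [0.04, 2.7], [-1, 4.14], [0.28, 2.66], [-3.11, 3.11]. Speed limits (rad/s): [2.57, 2.57, 3.14, 3.14, 3.14, 3.14].

## Interface

Orientations are given as [roll, pitch, yaw] about the fixed x, y, z axes, in that order (R = Rz(yaw) Ry(pitch) Rx(roll)).
In Python, from plant import bot gives the robot as it stands. The module is installed in compiled form; this text tells all that it offers.
- The arm moves only by the tool carry_out, never from a script. Its argument "plan" is a list of rows, each an object of numbers: "tx", "ty", "tz": the shift along the world's x, y, z in mm; "rx", "ry", "rz": the turn, a rotation vector about the world's x, y, z in rad. A call has 1 to 12 rows; each row shifts and turns the commanded pose from where the row before left it; what a row does not reach is not made up. A row lasts 1/10 s, in which the tool goes at most 50 mm and 8.59 degrees, less where a joint would pass 70% of its speed; a pose out of reach is approached as far as the arm can. A call with a gripper value outside its range is refused whole. "gripper" is the closure, from 0 (fully open) to 1 (shut), set as the call begins (left out, the last holds). The fingers move at their own pace and stop on an object; the grip force is fixed at half the most. Time passes only in rows, so rows that do not move let the fingers close. It gives the time, the measured TCP pose, the force, the opening and the grip force at its end, in the units of the state.
- bot.get_obs(): the state, without advancing time (a new reading comes with each control period).
- bot.capture(name): name is "scene" or "top"; returns the picture (384x512x3 uint8, red, green, blue); there is no depth.
- bot.camera_model(name): a dict with "camera_matrix" (3x3 intrinsics, pixels), "R" (3x3) and "t" (3): a world point X has camera coordinates R X + t. Camera axes: x right, y down, z forward; pixel columns grow to the right and rows downward; lengths in mm; the calibration is good to about 2 mm. A picture is of the moment at which its call begins. camera_model takes no time and is no camera call.
- bot.close_job(): hands the job in; it is judged then, once.
The state is a dict: "time": time; "joint_positions": joint angles; "dq": joint speeds; "tau": joint torques, N m; "tool_pos": TCP position; "tcp_rot": TCP orientation; "contact_force": force on the tool from outside, world axes, zero at the start; "moment": the same for the moment, N m; "grip_width": finger opening in mm; "finger_force": force on a finger pad.
Only numpy, scipy, OpenCV 4.12 (cv2) and the standard library are available. Lean on these libraries where they do the work, as an engineer would, in place of code of your own. Each camera call takes 0.05 s, during which the arm holds its last target. There are 200 camera calls.

## Working session

There is one attempt and no reset: what is moved stays moved. The work goes in short steps, Python scripts to look and compute and a tool call to move; the robot and the scene stay as the last step left them, time stands still between calls to the robot, and variables do not carry over. Pictures are saved under pics/ and viewed, at most 10 in all, crops included, and the job is handed in when it is done.

Besides the shell and the picture viewer there is one more tool, called after "Request:" by a JSON object that holds its "fn" and its "kwargs", one argument or row to a line. carry_out: Moves the arm, as the interface text tells. Its arguments: {"type":"object","properties":{"plan":{"type":"array"},"gripper":{"type":"number"}},"required":["plan"]}

```bash
mkdir -p pics; python3 - <<'E'
from plant import bot
import cv2
for n in("scene","top"):
    cv2.imwrite(f"pics/{n}0.png",cv2.resize(bot.capture(n)[:,:,::-1],(800,600),interpolation=cv2.INTER_CUBIC))
    m=bot.camera_model(n);print(n,m["camera_matrix"],m["R"],m["t"])
print(bot.get_obs(),bot.grip_point_offset)
E
```

```text
scene [[368.76081434   0.         254.32904774]
 [  0.         368.76081434 187.42953026]
 [  0.           0.           1.        ]] [[ 0.68930118 -0.72427437 -0.01704472]
 [-0.30722521 -0.27092153 -0.91225774]
 [ 0.65610712  0.63405691 -0.40926188]] [-395.67242147  278.78040939  735.48267433]
top [[399.80235988   0.         243.91797802]
 [  0.         399.80235988 197.21771222]
 [  0.           0.           1.        ]] [[ 6.47234220e-03 -9.99979038e-01  1.79235472e-04]
 [-9.81137476e-01 -6.38502066e-03 -1.93205812e-01]
 [ 1.93202906e-01  1.07463949e-03 -9.81158235e-01]] [   3.03310358  600.16363909 1201.71769502]
{'time': 0.1, 'joint_positions': array([ 1.00000829e+00,  3.42630055e-01,  1.52487424e+00,  4.65515775e-06,
        1.27541675e+00, -1.45984995e-01]), 'dq': array([ 0.00179052, -0.00158332, -0.00323414,  0.00088866, -0.001     ,
       -0.00186998]), 'tau': array([ 1.73630360e-03, -4.32003880e+01, -2.44695443e+01,  7.20090070e-02,
        5.26188430e-02, -9.12762721e-05]), 'tool_pos': array([216.15623827, 478.05630575, 226.14289173]), 'tcp_rot': array([-3.14027904e+00, -1.97640957e-04,  2.71678813e+00]), 'contact_force': array([ 0.52627874,  0.61334953, -1.00469413]), 'moment': array([ 0.03456125, -0.0173008 ,  0.00362386]), 'finger_force': 0.0, 'grip_width': 91.61244805020537} 18.8
```

View pics/scene0.png

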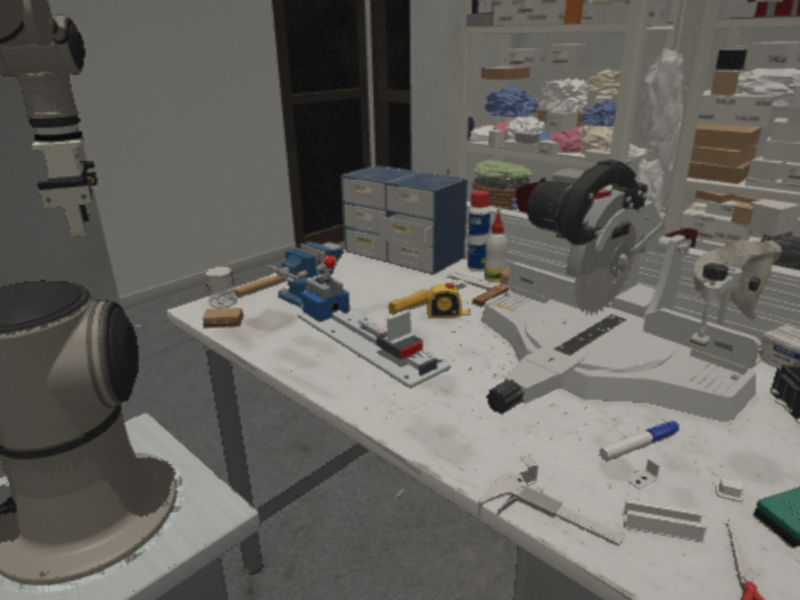

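View pics/top0.png

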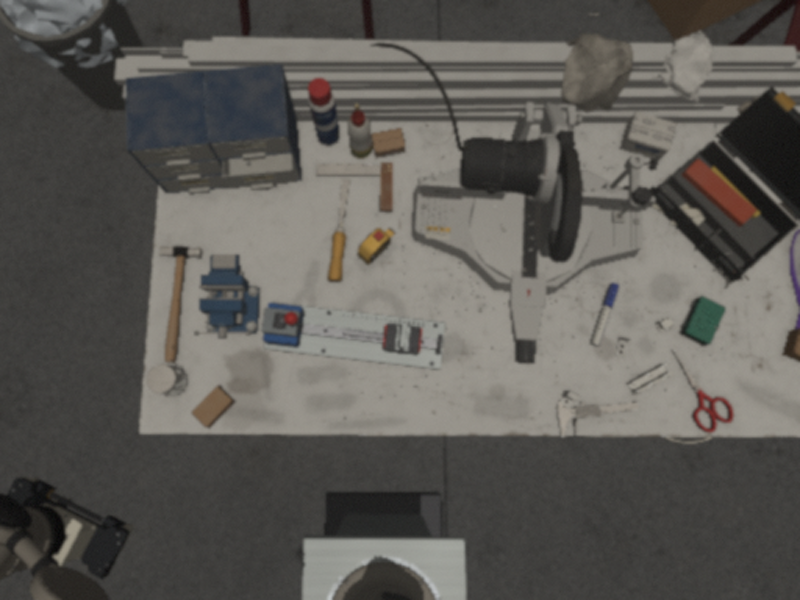

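The top picture shows the slide at (265–445, 300–368) of 800x600, with the housing at the left, which is world +y. The carriage is near (403, 338) and the red knob near (291, 319). I'll enlarge both views.

```bash
python3 - <<'E'
from plant import bot
import cv2
for n,(c,r,w,h,s) in {"top":(160,185,133,58,6),"scene":(175,155,120,95,6)}.items():
    im=bot.capture(n)[r:r+h,c:c+w,::-1]
    cv2.imwrite(f"pics/{n}1.png",cv2.resize(im,None,fx=s,fy=s,interpolation=cv2.INTER_CUBIC))
E
```

```text
(no output)
```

View pics/top1.png

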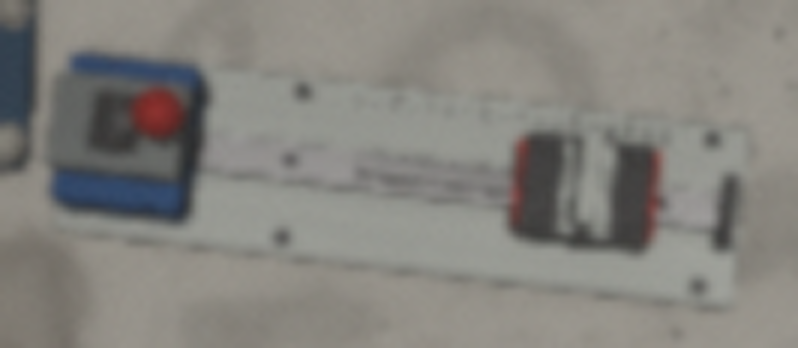

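View pics/scene1.png

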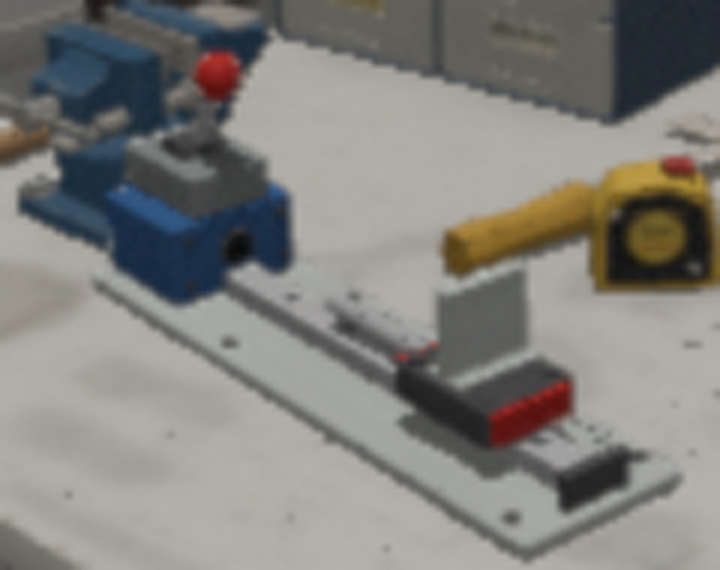

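```bash
cat > fit.py <<'E'
from plant import bot
import numpy as np
from scipy.optimize import least_squares
off={"top":(160,185),"scene":(175,155)}
cam={n:bot.camera_model(n) for n in off}
def proj(n,X):
    c=cam[n]; p=c["camera_matrix"]@(c["R"]@X+c["t"]); return p[:2]/p[2]
# view, crop px, kind(0 base,1 carriage,2 fence,3 lever), local
O=[("top",747,128,0,(-185,-50,10)),("top",730,305,0,(-185,50,10)),("top",52,235,0,(185,50,10)),
("top",203,70,0,(110,-40,58)),("top",188,218,0,(110,40,58)),
("scene",682,480,0,(-185,-50,10)),("scene",528,555,0,(-185,50,10)),("scene",95,280,0,(185,50,10)),("scene",290,190,0,(110,-40,58)),("scene",112,187,0,(180,40,58)),
("top",517,138,1,(35,-28,47)),("top",658,150,1,(-35,-28,47)),("top",645,250,1,(-35,28,47)),("top",508,238,1,(35,28,47)),
("scene",440,291,2,(0,25,95)),("scene",526,268,2,(0,-25,95)),("top",157,112,3,None),("scene",217,77,3,None)]
def loc(q,k,l):
    x,y,a,xc,xf,ang=q
    if k==3: l=(145+60*np.sin(ang-.5),0,80+60*np.cos(ang-.5))
    l=np.array(l,float); l[0]+=[0,xc,xf,0][k]
    c,s=np.cos(a),np.sin(a); return np.array([x+c*l[0]-s*l[1],y+s*l[0]+c*l[1],l[2]])
def res(q): return np.array([proj(n,loc(q,k,l))-((np.array([u,v])+.5)/6-.5+off[n]) for n,u,v,k,l in O])
if __name__=="__main__":
    r=least_squares(lambda q:res(q).ravel(),[500,80,1.6,-110,-110,.05],loss="soft_l1")
    q=r.x;print(q.round(3));print(res(q).round(1).tolist())
    print("fence",loc(q,2,(0,0,75)),"knob",loc(q,3,None),"dir",np.cos(q[2]),np.sin(q[2]))
    np.save("q.npy",q)
E
python3 fit.py
```

```text
[ 550.997   60.977    1.457  -95.125 -100.387  -37.673]
[[1.3, 0.6], [1.0, 1.5], [0.2, -0.5], [0.2, -0.3], [-1.0, 0.0], [0.7, -1.9], [-0.6, -1.3], [-1.1, -1.4], [0.7, -0.1], [-1.8, 0.6], [0.9, -0.9], [-0.6, -0.3], [-0.4, 0.5], [0.3, -0.1], [0.4, 0.3], [-0.1, -1.2], [0.2, 0.6], [-0.1, -0.4]]
fence [539.63716281 -38.76564197  75.        ] knob [564.30732631 177.84652882 133.39137843] dir 0.11315939990742745 0.9935768466568607
```

Request:
{"fn": "carry_out", "kwargs": {
  "plan": [
    {"tx": 26, "ty": -42, "rz": -0.105},
    {"tx": 26, "ty": -42, "rz": -0.105},
    {"tx": 26, "ty": -42, "rz": -0.105},
    {"tx": 26, "ty": -42, "rz": -0.105},
    {"tx": 26, "ty": -42, "rz": -0.105},
    {"tx": 26, "ty": -42, "rz": -0.105},
    {"tx": 26, "ty": -42, "rz": -0.105},
    {"tx": 26, "ty": -42, "rz": -0.105},
    {"tx": 26, "ty": -42, "rz": -0.105},
    {"tx": 26, "ty": -42, "rz": -0.105},
    {"tx": 26, "ty": -42, "rz": -0.105},
    {"tx": 26, "ty": -42, "rz": -0.105}
  ],
  "gripper": 1
}}

```text
invalid input at $.plan[0]: expected keys tx, ty, tz, rx, ry, rz
```

Request:
{"fn": "carry_out", "kwargs": {
  "plan": [
    {"tx": 26, "ty": -42, "tz": 0, "rx": 0, "ry": 0, "rz": -0.105},
    {"tx": 26, "ty": -42, "tz": 0, "rx": 0, "ry": 0, "rz": -0.105},
    {"tx": 26, "ty": -42, "tz": 0, "rx": 0, "ry": 0, "rz": -0.105},
    {"tx": 26, "ty": -42, "tz": 0, "rx": 0, "ry": 0, "rz": -0.105},
    {"tx": 26, "ty": -42, "tz": 0, "rx": 0, "ry": 0, "rz": -0.105},
    {"tx": 26, "ty": -42, "tz": 0, "rx": 0, "ry": 0, "rz": -0.105},
    {"tx": 26, "ty": -42, "tz": 0, "rx": 0, "ry": 0, "rz": -0.105},
    {"tx": 26, "ty": -42, "tz": 0, "rx": 0, "ry": 0, "rz": -0.105},
    {"tx": 26, "ty": -42, "tz": 0, "rx": 0, "ry": 0, "rz": -0.105},
    {"tx": 26, "ty": -42, "tz": 0, "rx": 0, "ry": 0, "rz": -0.105},
    {"tx": 26, "ty": -42, "tz": 0, "rx": 0, "ry": 0, "rz": -0.105},
    {"tx": 26, "ty": -42, "tz": 0, "rx": 0, "ry": 0, "rz": -0.105}
  ],
  "gripper": 1
}}

```text
time: 1.4
tool_pos: [529.0, -27.6, 226.7]
tcp_rot: [-3.142, -0.0, 1.452]
contact_force: [1.2, 1.2, 1.4]
grip_width: 2.0
finger_force: 0.0
```

Request:
{"fn": "carry_out", "kwargs": {
  "plan": [
    {"tx": 3, "ty": -24, "tz": 0, "rx": 0, "ry": 0, "rz": 0.005},
    {"tx": 3, "ty": -24, "tz": 0, "rx": 0, "ry": 0, "rz": 0},
    {"tx": 0, "ty": 0, "tz": -35, "rx": 0, "ry": 0, "rz": 0},
    {"tx": 0, "ty": 0, "tz": -35, "rx": 0, "ry": 0, "rz": 0},
    {"tx": 0, "ty": 0, "tz": -35, "rx": 0, "ry": 0, "rz": 0},
    {"tx": 0, "ty": 0, "tz": -30, "rx": 0, "ry": 0, "rz": 0},
    {"tx": 0, "ty": 0, "tz": -24, "rx": 0, "ry": 0, "rz": 0},
    {"tx": 0, "ty": 0, "tz": 0, "rx": 0, "ry": 0, "rz": 0},
    {"tx": 0, "ty": 0, "tz": 0, "rx": 0, "ry": 0, "rz": 0},
    {"tx": 0, "ty": 0, "tz": 0, "rx": 0, "ry": 0, "rz": 0}
  ]
}}

```text
time: 2.4
tool_pos: [535.4, -73.9, 69.2]
tcp_rot: [3.139, 0.0, 1.462]
contact_force: [-0.5, -0.0, 0.8]
grip_width: 0.6
finger_force: 0.0
```

```bash
python3 - <<'E'
from plant import bot
import cv2
a=bot.capture("scene")[125:275,175:325,::-1]
b=bot.capture("top")[160:260,150:300,::-1]
f=lambda i:cv2.resize(i,None,fx=4,fy=4,interpolation=cv2.INTER_CUBIC)
cv2.imwrite("pics/s2.png",f(a))
print(bot.get_obs())
E
```

```text
{'time': 2.5, 'joint_positions': array([-2.79005061e-01,  5.43803410e-01,  1.68429408e+00, -1.09849912e-05,
        9.10568183e-01, -1.70059727e-01]), 'dq': array([-1.09411100e-03,  2.80670294e-03,  6.36489404e-03,  9.54914453e-05,
       -3.00173739e-03,  7.35121265e-05]), 'tau': array([-1.75762258e-02, -4.74822628e+01, -1.89501679e+01,  5.80748753e-02,
        4.96288610e-02,  1.84602413e-04]), 'tool_pos': array([535.2873239 , -73.87736889,  69.25907152]), 'tcp_rot': array([3.13870937e+00, 5.03935894e-04, 1.46185699e+00]), 'contact_force': array([ 0.00703595, -0.15461015, -0.10879896]), 'moment': array([-0.08145316,  0.05463585,  0.00839196]), 'finger_force': 0.0, 'grip_width': 0.6259078734096982}
```

View pics/s2.png

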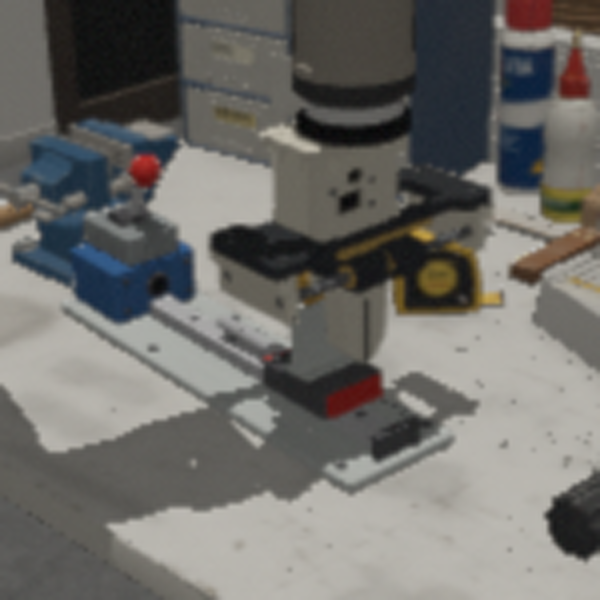

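The fingers, at about (330–380, 290–360) in the crop, stand just behind the upright plate with a clear gap. I'll approach gently.

Request:
{"fn": "carry_out", "kwargs": {
  "plan": [
    {"tx": 0.4, "ty": 4, "tz": 0, "rx": 0, "ry": 0, "rz": 0},
    {"tx": 0.4, "ty": 4, "tz": 0, "rx": 0, "ry": 0, "rz": 0},
    {"tx": 0.4, "ty": 4, "tz": 0, "rx": 0, "ry": 0, "rz": 0},
    {"tx": 0.4, "ty": 4, "tz": 0, "rx": 0, "ry": 0, "rz": 0},
    {"tx": 0.3, "ty": 2, "tz": 0, "rx": 0, "ry": 0, "rz": 0},
    {"tx": 0.1, "ty": 1, "tz": 0, "rx": 0, "ry": 0, "rz": 0},
    {"tx": 0.1, "ty": 1, "tz": 0, "rx": 0, "ry": 0, "rz": 0},
    {"tx": 0.1, "ty": 1, "tz": 0, "rx": 0, "ry": 0, "rz": 0},
    {"tx": 0.1, "ty": 1, "tz": 0, "rx": 0, "ry": 0, "rz": 0}
  ]
}}

```text
time: 3.4
tool_pos: [536.6, -51.7, 67.7]
tcp_rot: [3.142, 0.0, 1.462]
contact_force: [-0.7, 0.5, -0.4]
grip_width: 0.6
finger_force: 0.0
```

Request:
{"fn": "carry_out", "kwargs": {
  "plan": [
    {"tx": 0.1, "ty": 1, "tz": 0, "rx": 0, "ry": 0, "rz": 0},
    {"tx": 0.1, "ty": 1, "tz": 0, "rx": 0, "ry": 0, "rz": 0},
    {"tx": 0.1, "ty": 1, "tz": 0, "rx": 0, "ry": 0, "rz": 0},
    {"tx": 0.1, "ty": 1, "tz": 0, "rx": 0, "ry": 0, "rz": 0},
    {"tx": 0.1, "ty": 1, "tz": 0, "rx": 0, "ry": 0, "rz": 0}
  ]
}}

```text
time: 3.9
tool_pos: [536.9, -49.6, 67.8]
tcp_rot: [-3.142, 0.004, 1.462]
contact_force: [-4.1, -15.1, -0.7]
grip_width: 0.7
finger_force: 7.9
```

Request:
{"fn": "carry_out", "kwargs": {
  "plan": [
    {"tx": 0, "ty": 0, "tz": 0, "rx": 0, "ry": 0, "rz": 0},
    {"tx": 0.1, "ty": 0.5, "tz": 0, "rx": 0, "ry": 0, "rz": 0},
    {"tx": 0, "ty": 0.5, "tz": 0, "rx": 0, "ry": 0, "rz": 0},
    {"tx": 0, "ty": 0, "tz": 0, "rx": 0, "ry": 0, "rz": 0}
  ]
}}

```text
time: 4.3
tool_pos: [537.0, -48.6, 67.8]
tcp_rot: [3.142, 0.004, 1.462]
contact_force: [-3.5, -13.8, 0.6]
grip_width: 0.4
finger_force: 7.0
```

Request:
{"fn": "carry_out", "kwargs": {
  "plan": [
    {"tx": 0.1, "ty": 1, "tz": 0, "rx": 0, "ry": 0, "rz": 0},
    {"tx": 0.1, "ty": 1, "tz": 0, "rx": 0, "ry": 0, "rz": 0},
    {"tx": 0.1, "ty": 1, "tz": 0, "rx": 0, "ry": 0, "rz": 0},
    {"tx": 0.1, "ty": 1, "tz": 0, "rx": 0, "ry": 0, "rz": 0},
    {"tx": 0.1, "ty": 1, "tz": 0, "rx": 0, "ry": 0, "rz": 0},
    {"tx": 0.1, "ty": 1, "tz": 0, "rx": 0, "ry": 0, "rz": 0},
    {"tx": 0.1, "ty": 1, "tz": 0, "rx": 0, "ry": 0, "rz": 0},
    {"tx": 0.1, "ty": 1, "tz": 0, "rx": 0, "ry": 0, "rz": 0},
    {"tx": 0.1, "ty": 1, "tz": 0, "rx": 0, "ry": 0, "rz": 0},
    {"tx": 0.2, "ty": 1, "tz": 0, "rx": 0, "ry": 0, "rz": 0},
    {"tx": 0.2, "ty": 1, "tz": 0, "rx": 0, "ry": 0, "rz": 0},
    {"tx": 0.1, "ty": 1, "tz": 0, "rx": 0, "ry": 0, "rz": 0}
  ]
}}

```text
time: 5.5
tool_pos: [538.5, -35.2, 67.7]
tcp_rot: [-3.142, 0.002, 1.461]
contact_force: [-0.7, -3.3, -0.5]
grip_width: 0.4
finger_force: 1.3
```

Request:
{"fn": "carry_out", "kwargs": {
  "plan": [
    {"tx": 0.2, "ty": 2, "tz": 0, "rx": 0, "ry": 0, "rz": 0},
    {"tx": 0.3, "ty": 3, "tz": 0, "rx": 0, "ry": 0, "rz": 0},
    {"tx": 0.3, "ty": 3, "tz": 0, "rx": 0, "ry": 0, "rz": 0},
    {"tx": 0.4, "ty": 3, "tz": 0, "rx": 0, "ry": 0, "rz": 0},
    {"tx": 0.3, "ty": 3, "tz": 0, "rx": 0, "ry": 0, "rz": 0},
    {"tx": 0.4, "ty": 3, "tz": 0, "rx": 0, "ry": 0, "rz": 0},
    {"tx": 0.3, "ty": 3, "tz": 0, "rx": 0, "ry": 0, "rz": 0},
    {"tx": 0.4, "ty": 3, "tz": 0, "rx": 0, "ry": 0, "rz": 0},
    {"tx": 0.3, "ty": 3, "tz": 0, "rx": 0, "ry": 0, "rz": 0},
    {"tx": 0.3, "ty": 3, "tz": 0, "rx": 0, "ry": 0, "rz": 0},
    {"tx": 0.3, "ty": 3, "tz": 0, "rx": 0, "ry": 0, "rz": 0},
    {"tx": 0.3, "ty": 2, "tz": 0, "rx": 0, "ry": 0, "rz": 0}
  ]
}}

```text
time: 6.7
tool_pos: [542.5, 0.7, 67.7]
tcp_rot: [3.141, -0.0, 1.462]
contact_force: [0.5, -3.5, -1.9]
grip_width: 0.4
finger_force: 1.9
```

Request:
{"fn": "carry_out", "kwargs": {
  "plan": [
    {"tx": 0.3, "ty": 3, "tz": 0, "rx": 0, "ry": 0, "rz": 0},
    {"tx": 0.4, "ty": 3, "tz": 0, "rx": 0, "ry": 0, "rz": 0},
    {"tx": 0.3, "ty": 3, "tz": 0, "rx": 0, "ry": 0, "rz": 0},
    {"tx": 0.4, "ty": 3, "tz": 0, "rx": 0, "ry": 0, "rz": 0},
    {"tx": 0.3, "ty": 3, "tz": 0, "rx": 0, "ry": 0, "rz": 0},
    {"tx": 0.4, "ty": 3, "tz": 0, "rx": 0, "ry": 0, "rz": 0},
    {"tx": 0.3, "ty": 3, "tz": 0, "rx": 0, "ry": 0, "rz": 0},
    {"tx": 0.3, "ty": 3, "tz": 0, "rx": 0, "ry": 0, "rz": 0},
    {"tx": 0.3, "ty": 3, "tz": 0, "rx": 0, "ry": 0, "rz": 0},
    {"tx": 0.2, "ty": 2, "tz": 0, "rx": 0, "ry": 0, "rz": 0},
    {"tx": 0.1, "ty": 1, "tz": 0, "rx": 0, "ry": 0, "rz": 0},
    {"tx": 0.1, "ty": 1, "tz": 0, "rx": 0, "ry": 0, "rz": 0}
  ]
}}

```text
time: 7.9
tool_pos: [545.9, 31.5, 67.8]
tcp_rot: [3.141, -0.0, 1.462]
contact_force: [1.3, -3.4, -2.3]
grip_width: 0.7
finger_force: 1.8
```

Request:
{"fn": "carry_out", "kwargs": {
  "plan": [
    {"tx": 0.1, "ty": 0.8, "tz": 0, "rx": 0, "ry": 0, "rz": 0},
    {"tx": 0.1, "ty": 0.8, "tz": 0, "rx": 0, "ry": 0, "rz": 0},
    {"tx": 0.1, "ty": 0.8, "tz": 0, "rx": 0, "ry": 0, "rz": 0}
  ]
}}

```text
time: 8.2
tool_pos: [546.2, 33.8, 67.8]
tcp_rot: [3.142, 0.0, 1.462]
contact_force: [1.9, -4.3, -1.8]
grip_width: 0.8
finger_force: 1.8
```

Request:
{"fn": "carry_out", "kwargs": {
  "plan": [
    {"tx": 0.1, "ty": 0.8, "tz": 0, "rx": 0, "ry": 0, "rz": 0},
    {"tx": 0.1, "ty": 0.8, "tz": 0, "rx": 0, "ry": 0, "rz": 0},
    {"tx": 0.1, "ty": 0.8, "tz": 0, "rx": 0, "ry": 0, "rz": 0}
  ]
}}

```text
time: 8.5
tool_pos: [546.5, 36.2, 67.8]
tcp_rot: [3.141, -0.0, 1.462]
contact_force: [2.0, -3.7, -1.0]
grip_width: 0.8
finger_force: 1.8
```

Request:
{"fn": "carry_out", "kwargs": {
  "plan": [
    {"tx": 0.1, "ty": 0.8, "tz": 0, "rx": 0, "ry": 0, "rz": 0},
    {"tx": 0.1, "ty": 0.8, "tz": 0, "rx": 0, "ry": 0, "rz": 0},
    {"tx": 0.1, "ty": 0.8, "tz": 0, "rx": 0, "ry": 0, "rz": 0}
  ]
}}

```text
time: 8.8
tool_pos: [546.7, 38.6, 67.7]
tcp_rot: [3.142, 0.0, 1.462]
contact_force: [0.9, -5.0, -0.4]
grip_width: 0.3
finger_force: 1.8
```

Request:
{"fn": "carry_out", "kwargs": {
  "plan": [
    {"tx": 0.1, "ty": 0.8, "tz": 0, "rx": 0, "ry": 0, "rz": 0},
    {"tx": 0.1, "ty": 0.8, "tz": 0, "rx": 0, "ry": 0, "rz": 0},
    {"tx": 0.1, "ty": 0.8, "tz": 0, "rx": 0, "ry": 0, "rz": 0}
  ]
}}

```text
time: 9.1
tool_pos: [547.0, 41.1, 67.8]
tcp_rot: [-3.142, 0.0, 1.462]
contact_force: [0.7, -4.3, -0.2]
grip_width: 0.5
finger_force: 1.8
```

Request:
{"fn": "carry_out", "kwargs": {
  "plan": [
    {"tx": 0.1, "ty": 0.8, "tz": 0, "rx": 0, "ry": 0, "rz": 0},
    {"tx": 0.1, "ty": 0.8, "tz": 0, "rx": 0, "ry": 0, "rz": 0},
    {"tx": 0.1, "ty": 0.8, "tz": 0, "rx": 0, "ry": 0, "rz": 0}
  ]
}}

```text
time: 9.4
tool_pos: [547.3, 43.4, 67.8]
tcp_rot: [-3.142, 0.0, 1.462]
contact_force: [-0.1, -4.5, 0.0]
grip_width: 0.4
finger_force: 1.8
```

Request:
{"fn": "carry_out", "kwargs": {
  "plan": [
    {"tx": 0.1, "ty": 0.8, "tz": 0, "rx": 0, "ry": 0, "rz": 0},
    {"tx": 0.1, "ty": 0.8, "tz": 0, "rx": 0, "ry": 0, "rz": 0},
    {"tx": 0.1, "ty": 0.8, "tz": 0, "rx": 0, "ry": 0, "rz": 0}
  ]
}}

```text
time: 9.7
tool_pos: [547.6, 45.8, 67.8]
tcp_rot: [-3.141, 0.0, 1.462]
contact_force: [-1.4, -4.6, 0.7]
grip_width: 0.6
finger_force: 2.1
```

Request:
{"fn": "carry_out", "kwargs": {
  "plan": [
    {"tx": 0.1, "ty": 0.8, "tz": 0, "rx": 0, "ry": 0, "rz": 0},
    {"tx": 0.1, "ty": 0.8, "tz": 0, "rx": 0, "ry": 0, "rz": 0},
    {"tx": 0.1, "ty": 0.8, "tz": 0, "rx": 0, "ry": 0, "rz": 0}
  ]
}}

```text
time: 10.0
tool_pos: [547.8, 48.2, 67.7]
tcp_rot: [-3.141, 0.0, 1.462]
contact_force: [0.2, -4.0, 1.4]
grip_width: 0.4
finger_force: 2.2
```

Request:
{"fn": "carry_out", "kwargs": {
  "plan": [
    {"tx": 0.1, "ty": 0.8, "tz": 0, "rx": 0, "ry": 0, "rz": 0},
    {"tx": 0.1, "ty": 0.8, "tz": 0, "rx": 0, "ry": 0, "rz": 0},
    {"tx": 0.1, "ty": 0.8, "tz": 0, "rx": 0, "ry": 0, "rz": 0}
  ]
}}

```text
time: 10.3
tool_pos: [547.9, 48.9, 67.8]
tcp_rot: [-3.141, 0.003, 1.462]
contact_force: [-3.1, -14.1, 2.5]
grip_width: 0.4
finger_force: 7.4
```

Request:
{"fn": "carry_out", "kwargs": {
  "plan": [
    {"tx": 0, "ty": 0.3, "tz": 0, "rx": 0, "ry": 0, "rz": 0},
    {"tx": 0, "ty": 0.3, "tz": 0, "rx": 0, "ry": 0, "rz": 0},
    {"tx": 0, "ty": 0, "tz": 0, "rx": 0, "ry": 0, "rz": 0},
    {"tx": 0, "ty": 0, "tz": 0, "rx": 0, "ry": 0, "rz": 0},
    {"tx": 0, "ty": 0, "tz": 0, "rx": 0, "ry": 0, "rz": 0}
  ]
}}

```text
time: 10.8
tool_pos: [547.9, 49.0, 67.8]
tcp_rot: [-3.141, 0.003, 1.462]
contact_force: [-2.0, -14.6, 3.2]
grip_width: 0.6
finger_force: 7.3
```

Request:
{"fn": "carry_out", "kwargs": {
  "plan": [
    {"tx": 0, "ty": 0.5, "tz": 0, "rx": 0, "ry": 0, "rz": 0},
    {"tx": 0, "ty": 0, "tz": 0, "rx": 0, "ry": 0, "rz": 0},
    {"tx": 0, "ty": 0, "tz": 0, "rx": 0, "ry": 0, "rz": 0}
  ]
}}

```text
time: 11.1
tool_pos: [548.0, 49.1, 67.8]
tcp_rot: [-3.141, 0.004, 1.462]
contact_force: [-2.5, -15.7, 2.4]
grip_width: 0.6
finger_force: 8.1
```

Request:
{"fn": "carry_out", "kwargs": {
  "plan": [
    {"tx": 0, "ty": -2, "tz": 0, "rx": 0, "ry": 0, "rz": 0},
    {"tx": -0.5, "ty": -8, "tz": 0, "rx": 0, "ry": 0, "rz": 0},
    {"tx": -1.5, "ty": -15, "tz": 0, "rx": 0, "ry": 0, "rz": 0},
    {"tx": 0, "ty": 0, "tz": 30, "rx": 0, "ry": 0, "rz": 0},
    {"tx": 0, "ty": 0, "tz": 35, "rx": 0, "ry": 0, "rz": 0},
    {"tx": 0, "ty": 0, "tz": 30, "rx": 0, "ry": 0, "rz": 0},
    {"tx": 4, "ty": 30, "tz": 0, "rx": 0, "ry": 0, "rz": 0},
    {"tx": 4, "ty": 35, "tz": 0, "rx": 0, "ry": 0, "rz": 0},
    {"tx": 4, "ty": 35, "tz": 0, "rx": 0, "ry": 0, "rz": 0},
    {"tx": 0, "ty": 5, "tz": -25, "rx": 0, "ry": 0, "rz": 0},
    {"tx": 0, "ty": 0, "tz": -22, "rx": 0, "ry": 0, "rz": 0},
    {"tx": 0, "ty": 0, "tz": 0, "rx": 0, "ry": 0, "rz": 0}
  ]
}}

```text
time: 12.3
tool_pos: [556.2, 131.5, 112.8]
tcp_rot: [-3.136, 0.001, 1.462]
contact_force: [0.6, -0.5, -0.1]
grip_width: 0.2
finger_force: 0.0
```

```bash
python3 - <<'E'
from plant import bot
import cv2
a=bot.capture("scene")[125:275,155:325,::-1]
cv2.imwrite("pics/s3.png",cv2.resize(a,None,fx=4,fy=4,interpolation=cv2.INTER_CUBIC))
E
```

```text
(no output)
```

View pics/s3.png

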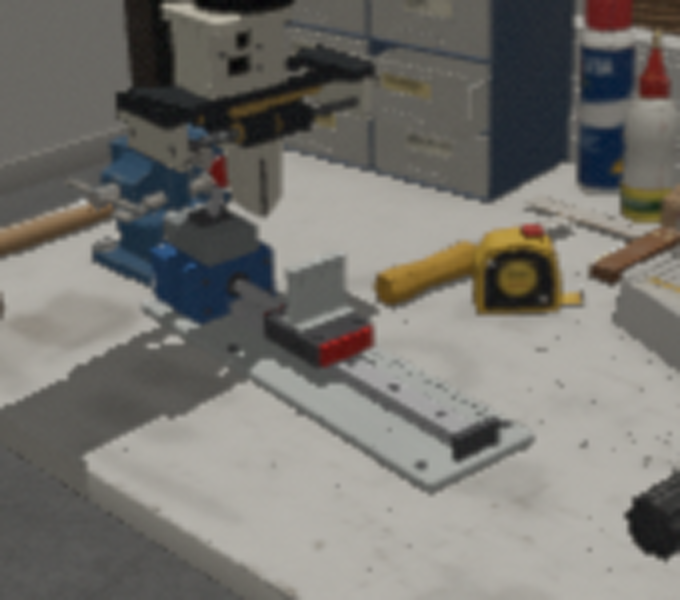

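Request:
{"fn": "carry_out", "kwargs": {
  "plan": [
    {"tx": 2, "ty": 6, "tz": 0, "rx": 0, "ry": 0, "rz": 0},
    {"tx": 2, "ty": 6, "tz": 0, "rx": 0, "ry": 0, "rz": 0},
    {"tx": 1, "ty": 6, "tz": 0, "rx": 0, "ry": 0, "rz": 0},
    {"tx": 1, "ty": 6, "tz": 0, "rx": 0, "ry": 0, "rz": 0},
    {"tx": 1, "ty": 6, "tz": 0, "rx": 0, "ry": 0, "rz": 0},
    {"tx": 1, "ty": 6, "tz": 0, "rx": 0, "ry": 0, "rz": 0},
    {"tx": 1, "ty": 6, "tz": 0, "rx": 0, "ry": 0, "rz": 0},
    {"tx": 1, "ty": 6, "tz": 0, "rx": 0, "ry": 0, "rz": 0},
    {"tx": 0.5, "ty": 6, "tz": 0, "rx": 0, "ry": 0, "rz": 0},
    {"tx": 0.5, "ty": 5, "tz": 0, "rx": 0, "ry": 0, "rz": 0},
    {"tx": 0.5, "ty": 5, "tz": 0, "rx": 0, "ry": 0, "rz": 0}
  ]
}}

```text
time: 13.45
tool_pos: [569.8, 196.2, 115.7]
tcp_rot: [3.142, -0.0, 1.462]
contact_force: [0.0, -1.8, 1.2]
grip_width: 0.7
finger_force: 0.6
```

Request:
{"fn": "carry_out", "kwargs": {
  "plan": [
    {"tx": 0.1, "ty": 2, "tz": 0, "rx": 0, "ry": 0, "rz": 0},
    {"tx": 0.1, "ty": 2, "tz": 0, "rx": 0, "ry": 0, "rz": 0},
    {"tx": 0.1, "ty": 2, "tz": 0, "rx": 0, "ry": 0, "rz": 0},
    {"tx": 0.1, "ty": 1, "tz": 0, "rx": 0, "ry": 0, "rz": 0},
    {"tx": 0.1, "ty": 1, "tz": 0, "rx": 0, "ry": 0, "rz": 0}
  ]
}}

```text
time: 13.95
tool_pos: [570.2, 203.6, 115.6]
tcp_rot: [-3.141, 0.0, 1.462]
contact_force: [0.5, -1.1, -0.4]
grip_width: 0.3
finger_force: 0.5
```

Request:
{"fn": "carry_out", "kwargs": {
  "plan": [
    {"tx": 0.1, "ty": 1, "tz": 0, "rx": 0, "ry": 0, "rz": 0},
    {"tx": 0.1, "ty": 1, "tz": 0, "rx": 0, "ry": 0, "rz": 0},
    {"tx": 0.1, "ty": 1, "tz": 0, "rx": 0, "ry": 0, "rz": 0}
  ]
}}

```text
time: 14.25
tool_pos: [570.4, 206.6, 115.6]
tcp_rot: [-3.141, 0.0, 1.462]
contact_force: [-0.0, -1.4, -0.1]
grip_width: 0.4
finger_force: 0.6
```

Request:
{"fn": "carry_out", "kwargs": {
  "plan": [
    {"tx": 0.1, "ty": 1, "tz": 0, "rx": 0, "ry": 0, "rz": 0},
    {"tx": 0.1, "ty": 1, "tz": 0, "rx": 0, "ry": 0, "rz": 0},
    {"tx": 0.1, "ty": 1, "tz": 0, "rx": 0, "ry": 0, "rz": 0}
  ]
}}

```text
time: 14.55
tool_pos: [570.7, 209.7, 115.7]
tcp_rot: [-3.141, 0.0, 1.462]
contact_force: [-1.4, -1.8, -0.8]
grip_width: 0.3
finger_force: 0.7
```

Request:
{"fn": "carry_out", "kwargs": {
  "plan": [
    {"tx": 0.1, "ty": 1, "tz": 0, "rx": 0, "ry": 0, "rz": 0},
    {"tx": 0.1, "ty": 1, "tz": 0, "rx": 0, "ry": 0, "rz": 0},
    {"tx": 0.1, "ty": 1, "tz": 0, "rx": 0, "ry": 0, "rz": 0}
  ]
}}

```text
time: 14.85
tool_pos: [571.0, 212.1, 115.6]
tcp_rot: [-3.141, 0.001, 1.462]
contact_force: [-0.4, -7.0, -1.0]
grip_width: 0.6
finger_force: 2.7
```

Request:
{"fn": "carry_out", "kwargs": {
  "plan": [
    {"tx": 0, "ty": 0.5, "tz": 0, "rx": 0, "ry": 0, "rz": 0},
    {"tx": 0, "ty": 0.5, "tz": 0, "rx": 0, "ry": 0, "rz": 0},
    {"tx": 0, "ty": 0, "tz": 0, "rx": 0, "ry": 0, "rz": 0}
  ]
}}

```text
time: 15.15
tool_pos: [571.0, 212.2, 115.5]
tcp_rot: [-3.141, 0.003, 1.462]
contact_force: [-0.8, -6.2, 0.1]
grip_width: 0.4
finger_force: 3.2
```

Request:
{"fn": "carry_out", "kwargs": {
  "plan": [
    {"tx": 0, "ty": -3, "tz": 0, "rx": 0, "ry": 0, "rz": 0},
    {"tx": -1, "ty": -12, "tz": 0, "rx": 0, "ry": 0, "rz": 0},
    {"tx": -2, "ty": -15, "tz": 0, "rx": 0, "ry": 0, "rz": 0},
    {"tx": 0, "ty": 0, "tz": 30, "rx": 0, "ry": 0, "rz": 0},
    {"tx": 0, "ty": 0, "tz": 40, "rx": 0, "ry": 0, "rz": 0},
    {"tx": 0, "ty": 0, "tz": 40, "rx": 0, "ry": 0, "rz": 0},
    {"tx": -30, "ty": -30, "tz": 0, "rx": 0, "ry": 0, "rz": 0},
    {"tx": -30, "ty": -35, "tz": 0, "rx": 0, "ry": 0, "rz": 0},
    {"tx": -30, "ty": -35, "tz": 0, "rx": 0, "ry": 0, "rz": 0},
    {"tx": -30, "ty": -35, "tz": 0, "rx": 0, "ry": 0, "rz": 0},
    {"tx": 0, "ty": -40, "tz": 0, "rx": 0, "ry": 0, "rz": 0},
    {"tx": 0, "ty": 0, "tz": 0, "rx": 0, "ry": 0, "rz": 0}
  ]
}}

```text
time: 16.35
tool_pos: [447.5, 4.6, 226.4]
tcp_rot: [3.139, 0.001, 1.457]
contact_force: [0.1, 0.8, -0.0]
grip_width: 0.1
finger_force: 0.0
```

```bash
python3 - <<'E'
from plant import bot
import cv2
for n,(r,c) in {"scene":(125,155),"top":(150,110)}.items():
    cv2.imwrite(f"pics/{n}4.png",cv2.resize(bot.capture(n)[r:r+150,c:c+190,::-1],None,fx=4,fy=4,interpolation=cv2.INTER_CUBIC))
E
```

```text
(no output)
```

View pics/scene4.png

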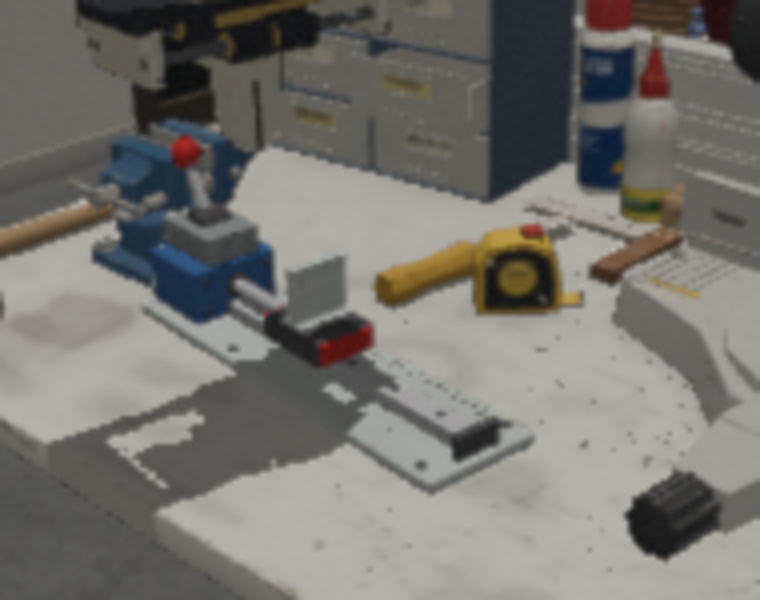

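View pics/top4.png

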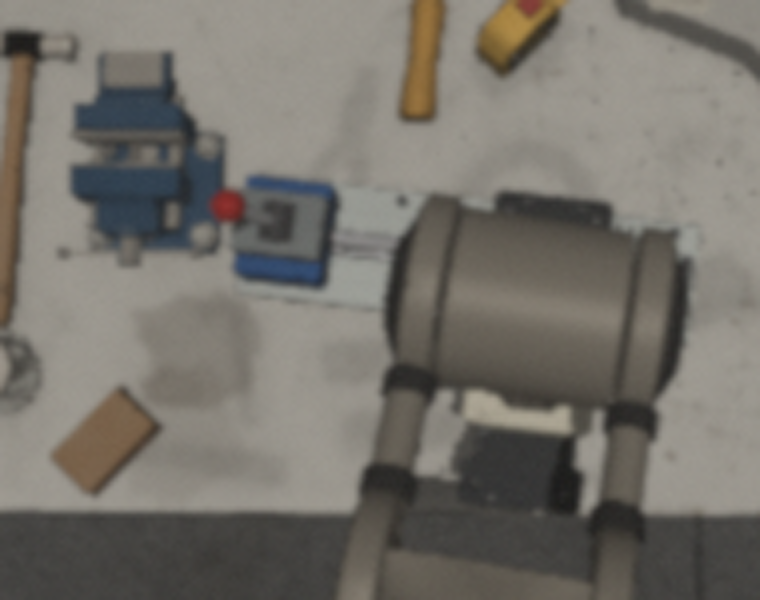

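The lever leans away from the carriage (knob at scene crop (186, 151), top crop (228, 206)). The rod is in the housing, and the bystanders I can see are where they were. I'll do a quick angle check and then hand in.

```bash
python3 - <<'E'
from fit import *
q=np.load("q.npy")
obs={"scene":(155+186.5/4-.5,125+151.5/4-.5),"top":(110+228.5/4-.5,150+206.5/4-.5)}
e=lambda a:np.concatenate([proj(n,loc([*q[:5],a[0]],3,None))-np.array(o) for n,o in obs.items()])
r=least_squares(e,[.9]);print(r.x,r.fun)
if r.x[0]>.93: print(bot.close_job())
E
```

```text
[1.02226331] [-0.21199084  0.38268171  0.21234288  0.53301091]
the job is handed in; nothing more can be done
None
```

The carriage broke free and its rod is pressed home against the stop, at no more than about 16 N in the readings after each move. The locking lever is fully over (about 1.0 rad from the pictures), the arm is clear, and the job was handed in at about 16.5 s.

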